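# Sort the pour-bench leftovers into their racks and the packing tray

### The arm

A 6-joint arm with a two-finger parallel gripper is mounted at the origin on a cart in front of the work surface, level with it; the furniture and walls round the work are solid. World frame = base frame: x ahead of the robot, y to its left, z up, the work surface at z = 0. Lengths are in mm, angles in rad, forces in N, time in s.
With the tool pointing down it reaches from about 325 to 925 mm from the base axis. Payload 3.1 kg.
Tool frame: the origin (TCP) lies midway between the tips of the shut fingers; the grasp point (between the pads) lies env.tcp_to_grasp behind it (env.tcp_to_grasp is the distance from the TCP to the grasp point, in mm); z points along the fingers, y is the line along which they close (so a half turn about z gives the same grasp; the last joint's range is limited). The gripper opens to 85 mm and grips with 20 to 120 N. Pads are 22 mm wide; open, the fingers measure 114 mm over their backs; the gripper's body (76 mm by 85 mm) begins 54 mm behind the grasp point. The pads swing forward as they close: fully open they stand 13 mm farther back than shut.
Start: joints at [-1.238, 0.217, 1.613, -0, 1.311, -0.112], TCP at [268.945, -564.188, 231.3] pointing down, gripper open.
Joint ranges: [-2.75, 2.75], [-0.78, 2.1], [0.31, 2.55], [-1.13, 4.27], [0.13, 2.63], [-2.58, 2.58]. Speed limits (rad/s): [2.79, 2.79, 3.14, 3.14, 3.14, 3.14].

### API

Orientations are given as a unit quaternion [w, x, y, z].
In Python, from station import env gives the robot as it stands. The module is installed in compiled form; this text tells all that it offers.
- The arm moves only by the tool play_rows, never from a script. Its argument "increments" is a list that holds one entry, the list of rows, each a list of 7 numbers: the shift along the tool's x, y, z in mm, then the turn, a rotation vector about the tool's x, y, z in degrees, then the opening, from 0 (shut) to 1 (fully open). A call has 1 to 20 rows; each row is the pose to reach, as a shift and turn from the pose commanded when the call began, along the tool's axes at that moment; what a row does not reach only later rows make up. A row lasts 1/12 s, in which the tool goes at most 41.7 mm and 7.16 degrees, less where a joint would pass 70% of its speed; a pose out of reach is approached as far as the arm can. A call with a gripper value outside its range is refused whole. The fingers move at their own pace and stop on an object; "squeeze" is the grip in N (left out, the last holds). Time passes only in rows, so rows that repeat a pose let the fingers close. It gives the time, the measured TCP pose, the force, the opening and the grip force at its end, in the units of the state.
- env.state(): the state, without advancing time (a new reading comes with each control period).
- env.camera(name): name is "side" or "top"; returns the picture (480x640x3 uint8, red, green, blue); there is no depth.
- env.camera_params(name): a dict with "intrinsics" (3x3 intrinsics, pixels), "k1" (the pictures are not rectified: a ray, as slopes to the right and down, at radius r is drawn at 1 + k1 r^2 times it, then the intrinsics apply), "extrinsics" (4x4, takes a point from world to camera coordinates). Camera axes: x right, y down, z forward; pixel columns grow to the right and rows downward; lengths in mm; the calibration is good to about 2 mm. A picture is of the moment at which its call begins. camera_params takes no time and is no camera call.
- env.close_job(): hands the job in; it is judged then, once.
The state is a dict: "time": time; "joint_pos": joint angles; "qvel": joint speeds; "joint_efforts": joint torques, N m; "tcp_pos": TCP position; "orientation": TCP orientation; "force": force on the tool from outside, world axes, zero at the start; "ft_torque": the same for the moment, N m; "width": finger opening in mm; "finger_force": force on a finger pad.
Only numpy, scipy, OpenCV 4.12 (cv2) and the standard library are available. Lean on these libraries where they do the work, as an engineer would, in place of code of your own. Each camera call takes 0.05 s, during which the arm holds its last target. There are 200 camera calls.

### The job

Put away what the last pour left on the bench: stand the two dye dropper bottles in the wells of the wooden dye rack, lay the two steel wick bars across the rails of the wick-bar rack, one in each gap between the dowels, and stand the lidded candle in a pocket of the cardboard packing tray. Set the glass down upright without dropping or tipping it, and leave the unlidded candle and the large oil bottle where they are.

Things in the scene. Friction and masses are not known exactly. Their poses are not given: they have to be found in the camera images.
- dye_a_mid (a point): amber glass dye bottle with a black dropper cap and bulb, standing: round body 32 mm across and about 65 mm high with straight sides up to about 55 mm, 106 mm tall to the tip of the bulb. The point is its centre, 53 mm above its foot; z is up. Two alike, interchangeable
- dye_b_mid (a point): amber glass dye bottle with a black dropper cap and bulb, standing: round body 32 mm across and about 65 mm high with straight sides up to about 55 mm, 106 mm tall to the tip of the bulb. The point is its centre, 53 mm above its foot; z is up. Two alike, interchangeable
- bar_a_mid (a point): steel wick-centring bar lying flat on the bench: 110 mm long (its y axis), 16 mm wide (x), 8 mm thick (z). The point is its centre, 4 mm above its underside; it can be pinched across its width at the middle. Two alike, interchangeable
- bar_b_mid (a point): steel wick-centring bar lying flat on the bench: 110 mm long (its y axis), 16 mm wide (x), 8 mm thick (z). The point is its centre, 4 mm above its underside; it can be pinched across its width at the middle. Two alike, interchangeable
- lidded_candle_mid (a point): finished candle: poured glass tumbler with a white lid on top and a paper label, 60 mm across, 70 mm tall, about 0.28 kg, standing. The point is its centre, 35 mm above its foot; z is up. It can be gripped anywhere round the body or the lid
- dye_rack: dye rack: fixed wooden block, 82 (x) by 184 (y) by 30 (z) mm, with two round wells 50 mm wide and 24 mm deep (well floor 6 mm above the bench), at y = -45 and +45 mm of its own frame, x = 0. Origin: centre of its underside, on the bench; z up. One dye bottle stands in each well
- bar_rack: wick-bar rack, fixed: board 104 (x) by 164 (y) mm, 8 mm thick, with two dark rails along y at x = -35 and +35 mm, tops 34 mm above the bench; on each rail three 8 mm metal dowels, 15 mm tall, at y = -66, 0, +66 mm. A bar lies along x across both rails, one in each gap between dowels (58 mm clear, middles at y = -33, +33 mm). Open between the rails. Origin: centre of underside, on the bench
- packing_tray: packing tray, fixed: shallow brown cardboard tray, 106 (x) by 184 (y) mm over all, walls 3 mm thick and 16 mm high, floor 3 mm above the bench; a divider makes two pockets, each 94 (x) by 87 (y) mm, centred at x = 0, y = -45 and +45 mm of its frame. Origin: centre of underside, on the bench. The lidded candle goes in either pocket
- open_candle_mid (a point): unfinished candle, to be left where it is: amber-brown glass tumbler without a lid, poured with pale wax, 64 mm across, 85 mm tall. The point is its centre, 43 mm above its foot
- oil_bottle_mid (a point): bystander, to be left where it is: large amber bottle with a black screw cap, 55 mm across, 149 mm tall, standing to the left behind the handful. The point is its centre, 75 mm above its foot
There are look-alikes about, which are no part of the job. Leave any green look-alike of the part that bears lidded_candle_mid alone.

How it is judged (in metres and radians):
At the end, for the whole second after the job is handed in: Each well holds a dye bottle on its floor (14 mm), each gap a level bar on both rails (22 mm along, 26 mm across, 0.5 rad), a tray pocket the lidded candle on its floor (20 mm); glass upright within 0.12 rad, all at rest; unlidded candle and oil bottle within 30 mm of their starts ((((x of dye_a_mid in the frame of dye_rack between -0.014 and 0.014 m and y of dye_a_mid in the frame of dye_rack between 0.031 and 0.059 m and z of dye_a_mid in the frame of dye_rack between 0.055 and 0.064 m) and (x of dye_b_mid in the frame of dye_rack between -0.014 and 0.014 m and y of dye_b_mid in the frame of dye_rack between -0.059 and -0.031 m and z of dye_b_mid in the frame of dye_rack between 0.055 and 0.064 m)) or ((x of dye_a_mid in the frame of dye_rack between -0.014 and 0.014 m and y of dye_a_mid in the frame of dye_rack between -0.059 and -0.031 m and z of dye_a_mid in the frame of dye_rack between 0.055 and 0.064 m) and (x of dye_b_mid in the frame of dye_rack between -0.014 and 0.014 m and y of dye_b_mid in the frame of dye_rack between 0.031 and 0.059 m and z of dye_b_mid in the frame of dye_rack between 0.055 and 0.064 m))) and (((x of bar_a_mid in the frame of bar_rack between -0.022 and 0.022 m and y of bar_a_mid in the frame of bar_rack between 0.007 and 0.059 m and z of bar_a_mid in the frame of bar_rack between 0.034 and 0.044 m) and (x of bar_b_mid in the frame of bar_rack between -0.022 and 0.022 m and y of bar_b_mid in the frame of bar_rack between -0.059 and -0.007 m and z of bar_b_mid in the frame of bar_rack between 0.034 and 0.044 m)) or ((x of bar_a_mid in the frame of bar_rack between -0.022 and 0.022 m and y of bar_a_mid in the frame of bar_rack between -0.059 and -0.007 m and z of bar_a_mid in the frame of bar_rack between 0.034 and 0.044 m) and (x of bar_b_mid in the frame of bar_rack between -0.022 and 0.022 m and y of bar_b_mid in the frame of bar_rack between 0.007 and 0.059 m and z of bar_b_mid in the frame of bar_rack between 0.034 and 0.044 m))) and ((x of lidded_candle_mid in the frame of packing_tray between -0.02 and 0.02 m and y of lidded_candle_mid in the frame of packing_tray between -0.065 and -0.025 m and z of lidded_candle_mid in the frame of packing_tray between 0.033 and 0.043 m) or (x of lidded_candle_mid in the frame of packing_tray between -0.02 and 0.02 m and y of lidded_candle_mid in the frame of packing_tray between 0.025 and 0.065 m and z of lidded_candle_mid in the frame of packing_tray between 0.033 and 0.043 m)) and angle between the y axis of each of bar_a_mid, bar_b_mid and the x axis of bar_rack, either way round below 0.5 rad and angle between each of dye_a_mid, dye_b_mid, bar_a_mid, bar_b_mid, lidded_candle_mid's own z axis and vertical below 0.12 rad and linear speed of each of dye_a, dye_b, bar_a, bar_b, lidded_candle below 0.02 m/s and distance of each of open_candle_mid, oil_bottle_mid from where it was at the start of the episode below 0.03 m); the robot touches nothing.
It fails at once if the unfinished candle or the large oil bottle is moved more than 30 mm or tipped (distance of any of open_candle_mid, oil_bottle_mid from where it was at the start of the episode above 0.03 m or angle between any of open_candle_mid, oil_bottle_mid's own z axis and vertical above 0.4 rad).
It fails at once if a dye bottle or the lidded candle is tipped over (more than 45 degrees) (angle between any of dye_a_mid, dye_b_mid, lidded_candle_mid's own z axis and vertical above 0.79 rad).
It fails at once if a dye bottle or the lidded candle is dropped (falls faster than 0.8 m/s, which takes about 30 mm of free fall) ((linear speed of dye_a above 0.8 m/s and contact force between dye_a and the fingers below 0.05 N) or (linear speed of dye_b above 0.8 m/s and contact force between dye_b and the fingers below 0.05 N) or (linear speed of lidded_candle above 0.8 m/s and contact force between lidded_candle and the fingers below 0.05 N)).
It also fails if it takes over 128 s, if anything falls off the work surface, if the arm or the gripper's body presses on something with over 40 N, if the wrist force passes 120 N, or if a joint passes its speed limit or range.

## Working session

There is one attempt and no reset: what is moved stays moved. The work goes in short steps, Python scripts to look and compute and a tool call to move; the robot and the scene stay as the last step left them, time stands still between calls to the robot, and variables do not carry over. Pictures are saved under pics/ and viewed, at most 14 in all, crops included, and the job is handed in when it is done.

Besides the shell and the picture viewer there is one more tool, called after ">>>" as name([rows], argument=value, ...), one row to a line, values as JSON. play_rows: Moves the arm, as the interface text tells. Its arguments: {"type":"object","properties":{"increments":{"type":"array","items":{"type":"array","items":{"type":"array","items":{"type":"number"}}}},"squeeze":{"type":"number"}},"required":["increments"]}

```bash
mkdir -p pics; python3 - <<'E'
from station import env
import cv2
print(env.state()); print(env.tcp_to_grasp)
for n in("top","side"):
    cv2.imwrite(f"pics/{n}0.png",env.camera(n)[:,:,::-1]); print(env.camera_params(n))
E
```

```text
{'time': 0.0, 'joint_pos': array([-1.23816838e+00,  2.17751282e-01,  1.61494567e+00,  1.05391647e-05,
        1.31130042e+00, -1.12167297e-01]), 'qvel': array([-0.00062249,  0.00228119, -0.00143389, -0.00014987,  0.00047629,
       -0.00013986]), 'joint_efforts': array([-1.07172313e-03, -3.96847987e+01, -3.03850150e+01, -1.99673891e-04,
        9.75707924e-03,  1.01605615e-06]), 'tcp_pos': array([ 268.69187936, -563.38530969,  229.96403656]), 'orientation': array([-1.19562011e-03,  9.75371008e-01,  2.20567340e-01, -1.27207379e-04]), 'force': array([0.09534129, 0.81900912, 0.11021518]), 'ft_torque': array([-0.00865612,  0.00039215,  0.00952524]), 'finger_force': 0.0, 'width': 85.79267035135433}
18.700000000000003
{'intrinsics': array([[554.10327032,   0.        , 314.31001302],
       [  0.        , 554.10327032, 233.61495756],
       [  0.        ,   0.        ,   1.        ]]), 'k1': -0.15800579802340964, 'extrinsics': array([[-1.77617567e-02, -9.99838533e-01,  2.72548213e-03,
         2.49908926e+01],
       [-9.97985038e-01,  1.75626289e-02, -6.09706277e-02,
         4.61807996e+02],
       [ 6.09129163e-02, -3.80293584e-03, -9.98135840e-01,
         1.45333064e+03],
       [ 0.00000000e+00,  0.00000000e+00,  0.00000000e+00,
         1.00000000e+00]])}
{'intrinsics': array([[533.82816888,   0.        , 322.56850684],
       [  0.        , 533.82816888, 236.49008451],
       [  0.        ,   0.        ,   1.        ]]), 'k1': -0.0641162224866078, 'extrinsics': array([[-8.99952498e-01, -4.35956182e-01,  5.26381515e-03,
         4.31866570e+02],
       [-2.17338161e-01,  4.38123580e-01, -8.72245294e-01,
         1.62829464e+02],
       [ 3.77954527e-01, -7.86123359e-01, -4.89040325e-01,
         1.24814464e+03],
       [ 0.00000000e+00,  0.00000000e+00,  0.00000000e+00,
         1.00000000e+00]])}
```

View pics/top0.png

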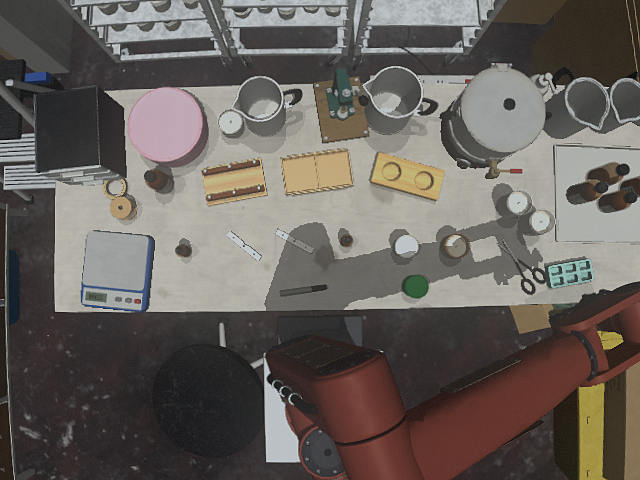

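View pics/side0.png

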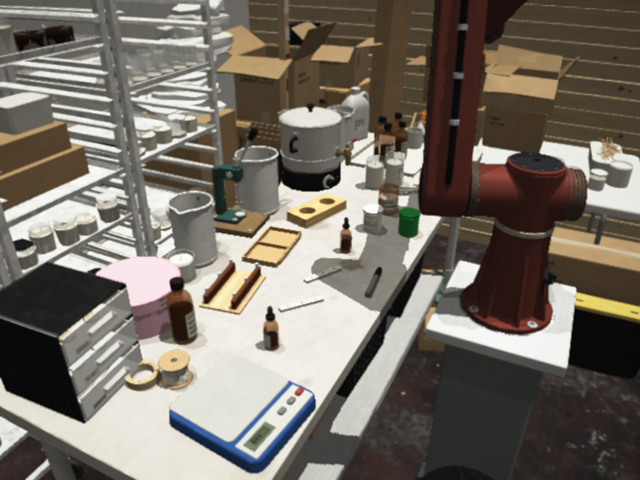

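The top view shows the dye bottles at (184,250) and (346,240), and the bars at (244,246) and (294,240). The bar rack is at (235,180), the tray at (317,172) and the dye rack at (407,176). The oil bottle is at (157,180).

Things that could be taken for the lidded candle (pixels in the top view):
- (405,246): white lid, next to the open one.
- (517,203) and (540,222): white-lidded jars at the back right.
- (231,122): white jar by the pitcher.
- (415,286): green look-alike.
- (455,245): open candle.

I choose (405,246) and will check it in a crop.

```bash
cat > h.py <<'E'
import numpy as np, cv2
from station import env
P={n:env.camera_params(n) for n in("top","side")}
def ray(n,u,v):
    p=P[n];K=p["intrinsics"];d=np.array([p["k1"],0,0,0,0.])
    x=cv2.undistortPoints(np.array([[[u,v]]],float),K,d).ravel()
    E=p["extrinsics"];R=E[:3,:3];return -R.T@E[:3,3],R.T@np.r_[x,1]
def onz(n,u,v,z):
    o,d=ray(n,u,v);return (o+d*(z-o[2])/d[2])[:2].round(1)
def proj(n,X):
    p=P[n];E=p["extrinsics"]
    return cv2.projectPoints(np.array([X],float),cv2.Rodrigues(E[:3,:3])[0],E[:3,3],p["intrinsics"],np.array([p["k1"],0,0,0,0.]))[0].ravel().round(1)
E
python3 - <<'E'
from h import *
t=cv2.imread("pics/top0.png");s=cv2.imread("pics/side0.png")
c=cv2.resize(t[140:300,160:480],None,fx=2.5,fy=2.5,interpolation=cv2.INTER_CUBIC)
cv2.imwrite("pics/topc.png",c)
c=cv2.resize(s[150:360,195:435],None,fx=2.8,fy=2.8,interpolation=cv2.INTER_CUBIC)
cv2.imwrite("pics/sidec.png",c)
E
```

```text
(no output)
```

View pics/topc.png

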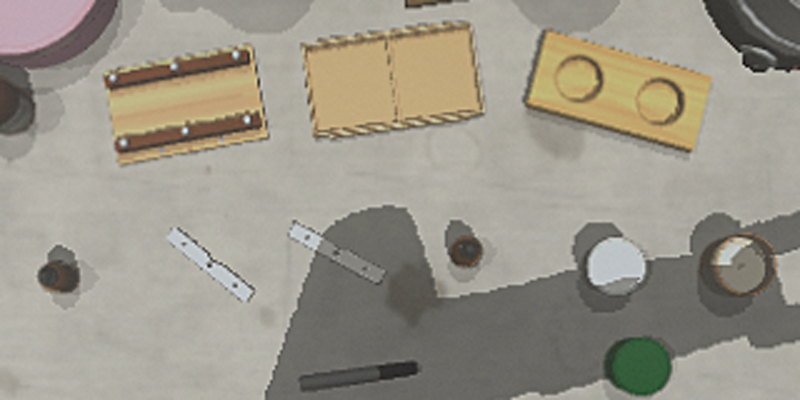

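View pics/sidec.png

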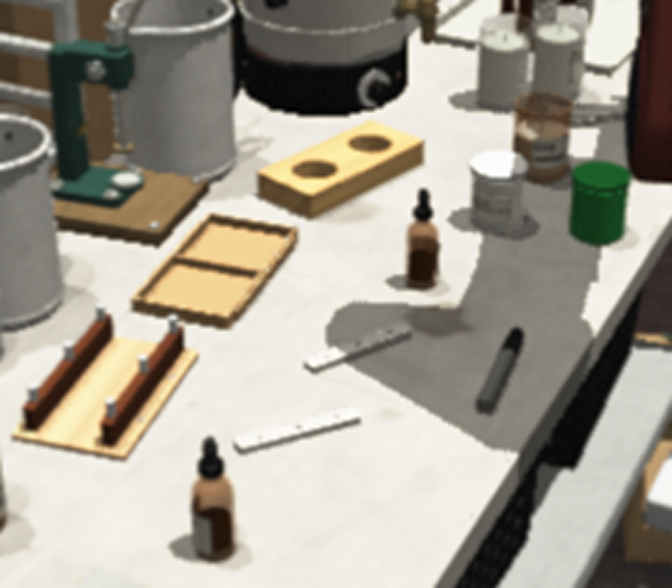

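Crop check: the object at top-crop (615,265) has a white lid and a label in the side crop at (497,190). It stands between the bottle and the amber open candle (740,265), and the green one is at (640,365). So my choice is confirmed. The bars, bottles and three fixtures are all clear.

```bash
python3 - <<'E'
from h import *
T=lambda u,v:(160+(u+.5)/2.5-.5,140+(v+.5)/2.5-.5)
S=lambda u,v:(195+(u+.5)/2.8-.5,150+(v+.5)/2.8-.5)
t=lambda u,v,z:onz("top",*T(u,v),z); s=lambda u,v,z:onz("side",*S(u,v),z)
print("bottle L tip side",s(210,441,104),"top bulb",t(47,275,98)); 
print("bottle R tip side",s(423,192,104),"top bulb",t(467,247,98))
for p in [(172,235),(249,295),(293,229),(381,277)]: print("barend",t(*p,8))
for p in [(238,444),(358,416),(308,364),(410,333)]: print("barend side",s(*p,8))
print("candle lid top",t(617,264,70),"side",s(499,160,70))
print("green",t(639,364,70),"open",t(743,262,85))
print("wells",t(579,78,30),t(660,101,30))
print("rack corners",[t(*p,30) for p in[(545,30),(711,74),(692,151),(526,103)]])
print("dowels top z49",[t(*p,49) for p in[(113,75),(174,65),(236,55),(122,143),(185,130),(247,119)]])
print("dowels side",[s(*p,49) for p in[(32,388),(69,346),(100,314),(111,402),(144,358),(173,324)]])
print("tray corners",[t(*p,16) for p in[(303,46),(467,22),(484,112),(318,137)]])
print("oil",t(10,105,149), onz("top",157,180,140))
o,_=ray("top",0,0);print("cam",o,ray("side",0,0)[0])
# bar mask
im=cv2.imread("pics/top0.png");hsv=cv2.cvtColor(im,cv2.COLOR_BGR2HSV)
im2=cv2.imread("pics/topc.png")
E
```

```text
bottle L tip side [420.4 367.1] top bulb [422.5 359.4]
bottle R tip side [439.8 -56.2] top bulb [443.4 -63. ]
barend [466.3 245.7]
barend [401. 164.]
barend [470.5 116.2]
barend [417.8  23.5]
barend side [467.3 251.9]
barend side [396.1 173.2]
barend side [470.  122.4]
barend side [409.7  35.8]
candle lid top [ 424.7 -218.1] side [ 424.  -218.2]
green [ 322.2 -238.2] open [ 423.7 -345.4]
wells [ 624.2 -190.2] [ 598.5 -276.3]
rack corners [array([ 676.4, -155.5]), array([ 627.1, -332.6]), array([ 544.6, -308.8]), array([ 598.2, -133.1])]
dowels top z49 [array([633.1, 301. ]), array([642.2, 236.5]), array([651.3, 171.2]), array([560.9, 291.5]), array([573.2, 225.1]), array([583.4, 160.2])]
dowels side [array([627.6, 308. ]), array([637.1, 242.8]), array([642.8, 188. ]), array([558.5, 295.6]), array([569.6, 229.7]), array([576.1, 173.2])]
tray corners [array([666.1, 102.6]), array([689.2, -73.5]), array([591.3, -89.4]), array([567.5,  87.9])]
oil [587.8 383.9] [593.9 403.3]
cam [ 372.79474481   22.40321813 1478.7100064 ] [ -47.69346229 1098.13113221  750.14702908]
```

```bash
python3 - <<'E'
from h import *
for n,wins in (("top",[(225,226,265,264),(272,226,316,258)]),("side",[(274,294,328,314),(300,263,345,286)])):
    im=cv2.imread(f"pics/{n}0.png").astype(float)
    r=(im[:,:,0]+3)/(im[:,:,2]+3)
    for w in wins:
        a=r[w[1]:w[3],w[0]:w[2]]; th=(np.median(a)+np.percentile(a,97))/2
        m=(a>th).astype(np.uint8)
        c=max(cv2.findContours(cv2.dilate(m,np.ones((2,2))),0,2)[0],key=cv2.contourArea)
        mm=np.zeros_like(m);cv2.drawContours(mm,[c],-1,1,-1);mm&=m
        v,u=np.nonzero(mm);X=np.array([onz(n,x+w[0],y+w[1],7) for x,y in zip(u,v)])
        (cx,cy),sz,ang=cv2.minAreaRect(X.astype(np.float32))
        _,_,V=np.linalg.svd(X-X.mean(0),full_matrices=False)
        print(n,mm.sum(),X.mean(0).round(1),(cx,cy),sz,V[0].round(3),round(th,2))
# bottles dark masks, large zoom mosaic
t=cv2.imread("pics/top0.png");s=cv2.imread("pics/side0.png")
def z(im,u,v,r=25):return cv2.resize(im[v-r:v+r,u-r:u+r],(380,300) if 0 else (300,300),interpolation=cv2.INTER_CUBIC)
M=np.vstack([np.hstack([z(t,184,250),z(s,271,328)]),np.hstack([z(t,346,240),z(s,346,235)])])
cv2.imwrite("pics/bot.png",M)
E
```

```text
top 230 [434.6 206.5] (434.7684020996094, 206.2852783203125) (110.10279846191406, 15.92469596862793) [-0.64  -0.768] 1.0
top 75 [462.9 103.9] (463.0964660644531, 104.11128234863281) (33.43220520019531, 15.555305480957031) [-0.481 -0.876] 0.99
side 73 [417.7 184.7] (416.1910095214844, 183.81588745117188) (52.61933135986328, 14.730076789855957) [0.618 0.787] 0.96
side 298 [474.1  98.6] (465.43646240234375, 87.96932220458984) (63.74266815185547, 103.18063354492188) [-0.657  0.754] 0.93
```

View pics/bot.png

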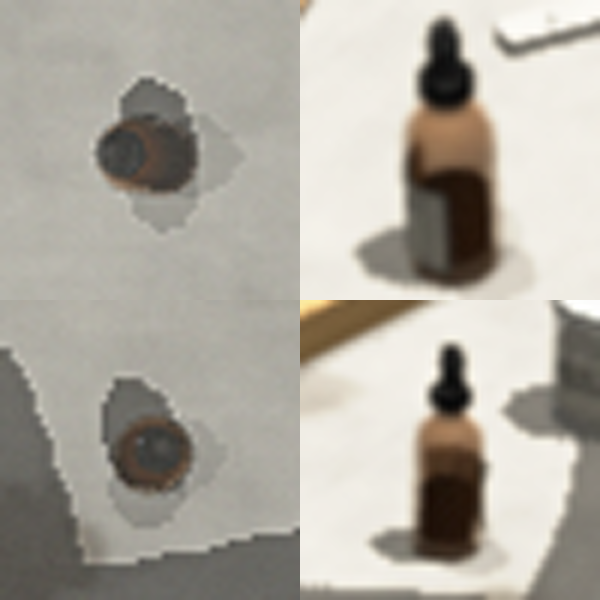

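```bash
python3 - <<'E'
from h import *
Z=lambda c,u,v:(c[0]-25+(u+.5)/6-.5,c[1]-25+(v+.5)/6-.5)
cL,cR,sL,sR=(184,250),(346,240),(271,328),(346,235)
print("L bulb top",onz("top",*Z(cL,122,153),95),"right edge z0/z30",onz("top",*Z(cL,197,155),0),onz("top",*Z(cL,197,155),30))
print("R bulb",onz("top",*Z(cR,156,150),95),"body circle", onz("top",*Z(cR,154,155),55))
print("L side axis",[onz("side",*Z(sL,*p),z) for p,z in [((143,18),106),((150,110),65)]])
print("R side axis",[onz("side",*Z(sR,*p),z) for p,z in [((152,44),106),((149,120),65)]])
for X in[(422,362),(441,-60)]:
  for z in(0,55,106): print(X,z,proj("top",(*X,z)),proj("side",(*X,z)))
print([Z(sL,150,282),Z(sL,143,18),Z(sR,150,257),Z(sR,152,44),Z(cL,122,153)])
E
```

```text
L bulb top [421.7 359. ] right edge z0/z30 [423.6 347.9] [422.6 341.3]
R bulb [440.9 -63.3] body circle [440.7 -64.9]
L side axis [array([422.1, 365.1]), array([423. , 362.4])]
R side axis [array([441. , -59.9]), array([443.3, -64.7])]
(422, 362) 0 [186.3 251.1] [272.5 345.3]
(422, 362) 55 [181.5 250.5] [271.3 324.8]
(422, 362) 106 [176.7 249.8] [270.2 304.8]
(441, -60) 0 [343.2 241.3] [344.9 251.3]
(441, -60) 55 [344.3 240.3] [345.4 233.8]
(441, -60) 106 [345.5 239.3] [345.9 216.9]
[(270.5833333333333, 349.5833333333333), (269.4166666666667, 305.5833333333333), (345.5833333333333, 252.41666666666666), (345.9166666666667, 216.91666666666666), (178.91666666666666, 250.08333333333334)]
```

Bars and fixtures agree well between the views. Poses from the measurements, in mm:

| Item | Position |
|---|---|
| Candle | (425,-218) |
| Bottle R | (441,-63) |
| Bottle L | (422,361) |
| Bar A | (434.7,206.4), heading 50.2° |
| Bar B | (444,70.5), heading 60.5° |
| Wells | (624,-190), (598.5,-276) |
| Tray pocket | (634,-38) |
| Bar gaps | (602,263), (612,198), rack yaw 8.9° |

I'll start with the candle and turn the tool so its x axis lies along world x.

>>> play_rows([
  [[29,-24.5,6,0,0,5,1],[87,-73.5,18,0,0,12,1],[290,-245,61,0,0,25.5,1],[290,-245,61,0,0,25.5,1],[290,-245,61,0,0,25.5,1],[290,-245,61,0,0,25.5,1],[290,-245,61,0,0,25.5,1],[290,-245,61,0,0,25.5,1],[290,-245,61,0,0,25.5,1],[290,-245,61,0,0,25.5,1],[290,-245,61,0,0,25.5,1],[290,-245,61,0,0,25.5,1],[290,-245,61,0,0,25.5,1],[290,-245,61,0,0,25.5,1],[290,-245,61,0,0,25.5,1],[290,-245,61,0,0,25.5,1]],
], squeeze=50)

```text
time: 1.43
tcp_pos: [425.1, -219.4, 170.5]
orientation: [0.0, 1.0, -0.001, 0.0]
force: [-0.3, 0.1, -0.1]
width: 85.7
finger_force: 0.0
```

```bash
python3 - <<'E'
from h import *
s=env.state();print(s["tcp_pos"],s["orientation"],s["joint_pos"],s["force"],proj("side",s["tcp_pos"]))
cv2.imwrite("pics/s1.png",cv2.resize(env.camera("side")[60:280,280:500,::-1],None,fx=2.6,fy=2.6))
E
```

```text
[ 425.09051342 -219.35178804  170.50562764] [ 1.53081689e-04  9.99999381e-01 -1.09450123e-03  1.29252500e-04] [-6.23176049e-01 -3.68892072e-02  2.00738630e+00 -1.06588536e-04
  1.17070708e+00  9.49850778e-01] [-0.27926024  0.06897498 -0.11180191] [374.5 174.4]
```

View pics/s1.png

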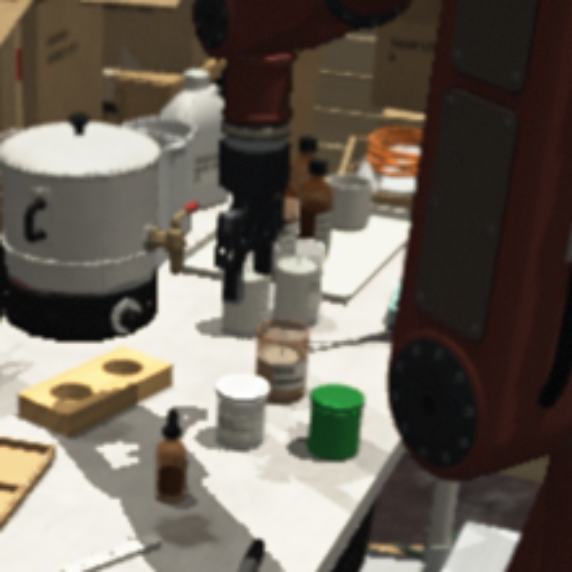

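The gripper hangs above the white-lidded candle (crop (243,410)), with the tips at crop (245,295). I'll descend to TCP z≈23, grip and lift.

>>> play_rows([
  [[0,-1,30,0,0,0,1],[0,-1,60,0,0,0,1],[0,-1,90,0,0,0,1],[0,-1,115,0,0,0,1],[0,-1,135,0,0,0,1],[0,-1,147,0,0,0,1],[0,-1,147,0,0,0,1],[0,-1,147,0,0,0,0.6],[0,-1,147,0,0,0,0.4],[0,-1,147,0,0,0,0.4],[0,-1,147,0,0,0,0.4],[0,-1,147,0,0,0,0.4],[0,-1,147,0,0,0,0.4],[0,-1,147,0,0,0,0.4],[0,-1,147,0,0,0,0.4]],
], squeeze=50)

```text
time: 2.73
tcp_pos: [426.5, -218.1, 24.8]
orientation: [0.001, 1.0, -0.0, 0.001]
force: [0.1, 0.0, 5.9]
width: 58.7
finger_force: 53.5
```

Gripped at 58.7 mm. I'll lift, then carry to the pocket at (634,-38).

>>> play_rows([
  [[0,0,-8,0,0,0,0.4],[0,0,-25,0,0,0,0.4],[0,0,-45,0,0,0,0.4],[5,-4,-60,0,0,0,0.4],[15,-13,-70,0,0,0,0.4],[32,-28,-75,0,0,0,0.4],[50,-43,-75,0,0,0,0.4],[70,-60,-75,0,0,0,0.4],[90,-77,-75,0,0,0,0.4],[110,-95,-75,0,0,0,0.4],[130,-112,-75,0,0,0,0.4],[150,-129,-75,0,0,0,0.4],[170,-146,-75,0,0,0,0.4],[187,-161,-75,0,0,0,0.4],[199,-171,-75,0,0,0,0.4],[207,-177,-75,0,0,0,0.4],[209,-179,-75,0,0,0,0.4],[209,-179,-75,0,0,0,0.4],[209,-179,-75,0,0,0,0.4],[209,-179,-75,0,0,0,0.4]],
])

```text
time: 4.4
tcp_pos: [633.3, -39.0, 97.9]
orientation: [0.0, 1.0, -0.001, -0.001]
force: [-0.0, -0.3, -3.0]
width: 58.7
finger_force: 54.5
```

```bash
python3 - <<'E'
from h import *
s=env.state();print(s["tcp_pos"],s["force"],s["width"])
cv2.imwrite("pics/s2.png",cv2.resize(env.camera("side")[130:330,190:430,::-1],None,fx=2.5,fy=2.5))
E
```

```text
[633.25589406 -39.01647302  97.93654262] [-0.01066509 -0.33317553 -2.98349483] 58.74647828311891
```

View pics/s2.png

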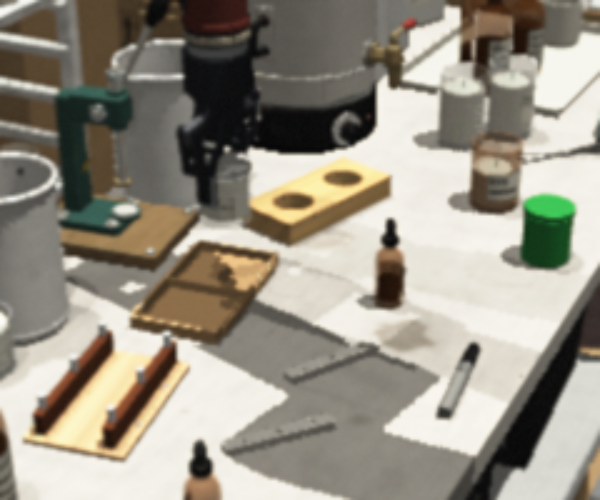

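The candle is held upright above the right pocket, at crop (230,190). I'll lower it 70 mm, release and rise.

>>> play_rows([
  [[1,0,15,0,0,0,0.4],[1,-1,32,0,0,0,0.4],[1,-1,48,0,0,0,0.4],[1,-1,58,0,0,0,0.4],[1,-1,65,0,0,0,0.4],[1,-1,69,0,0,0,0.4],[1,-1,70,0,0,0,0.4],[1,-1,70,0,0,0,0.4],[1,-1,70,0,0,0,0.75],[1,-1,70,0,0,0,1],[1,-1,70,0,0,0,1],[1,-1,70,0,0,0,1],[1,-1,65,0,0,0,1],[1,-1,45,0,0,0,1],[1,-1,10,0,0,0,1],[1,-1,-30,0,0,0,1],[1,-1,-72,0,0,0,1],[1,-1,-72,0,0,0,1]],
])

```text
time: 5.95
tcp_pos: [642.1, -38.3, 182.3]
orientation: [0.002, 1.0, -0.0, 0.01]
force: [2.2, -0.1, 2.3]
width: 85.5
finger_force: 0.0
```

>>> play_rows([
  [[-10,2,0,0,0,0,1],[-194,26,0,0,0,0,1],[-194,26,0,0,0,0,1],[-194,26,0,0,0,0,1],[-194,26,0,0,0,0,1],[-194,26,0,0,0,0,1],[-194,26,0,0,0,0,1],[-194,26,0,0,0,0,1],[-194,26,0,0,0,0,1],[-194,26,0,0,0,0,1]],
])

```text
time: 6.78
tcp_pos: [442.2, -63.3, 170.4]
orientation: [0.0, 1.0, -0.0, 0.0]
force: [1.0, 0.2, -0.4]
width: 85.7
finger_force: 0.0
```

```bash
python3 - <<'E'
from h import *
s=env.state();print(s["tcp_pos"],s["force"])
a=cv2.resize(env.camera("side")[120:320,195:395,::-1],(400,400));b=cv2.resize(env.camera("top")[130:330,220:420,::-1],(400,400))
cv2.imwrite("pics/s3.png",np.hstack([a,b]))
E
```

```text
[442.23565822 -63.32924943 170.38112643] [ 0.99947863  0.16842472 -0.35104269]
```

View pics/s3.png

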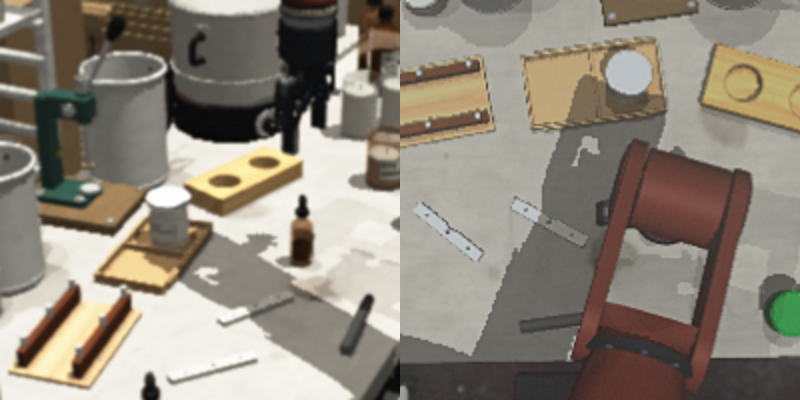

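The candle stands upright in the right pocket (top half, (630,72)). The gripper hangs over bottle R. I'll descend to TCP z≈36 and grip.

>>> play_rows([
  [[0,0,20,0,0,0,1],[0,0,45,0,0,0,1],[0,0,70,0,0,0,1],[0,0,95,0,0,0,1],[0,0,115,0,0,0,1],[0,0,128,0,0,0,1],[0,0,134,0,0,0,1],[0,0,134,0,0,0,1],[0,0,134,0,0,0,0.7],[0,0,134,0,0,0,0.5],[0,0,134,0,0,0,0.3],[0,0,134,0,0,0,0.2],[0,0,134,0,0,0,0.2],[0,0,134,0,0,0,0.2],[0,0,134,0,0,0,0.2],[0,0,134,0,0,0,0.2],[0,0,134,0,0,0,0.2]],
], squeeze=40)

```text
time: 8.3
tcp_pos: [442.4, -63.6, 37.4]
orientation: [0.0, 1.0, -0.0, 0.001]
force: [-0.7, -0.5, 6.0]
width: 31.1
finger_force: 39.7
```

>>> play_rows([
  [[0,0,-8,0,0,0,0.2],[0,0,-25,0,0,0,0.2],[0,0,-45,0,0,0,0.2],[5,6,-62,0,0,0,0.2],[15,20,-75,0,0,0,0.2],[29,39,-80,0,0,0,0.2],[44,59,-80,0,0,0,0.2],[59,79,-80,0,0,0,0.2],[74,99,-80,0,0,0,0.2],[89,120,-80,0,0,0,0.2],[104,141,-80,0,0,0,0.2],[119,161,-80,0,0,0,0.2],[134,181,-80,0,0,0,0.2],[146,198,-80,0,0,0,0.2],[154,208,-80,0,0,0,0.2],[157,213,-80,0,0,0,0.2],[157,213,-80,0,0,0,0.2],[157,213,-80,0,0,0,0.2],[157,213,-80,0,0,0,0.2]],
])

```text
time: 9.88
tcp_pos: [597.4, -275.2, 115.9]
orientation: [-0.001, 1.0, 0.0, -0.001]
force: [0.6, 0.3, -0.5]
width: 31.2
finger_force: 39.9
```

```bash
python3 - <<'E'
from h import *
s=env.state();print(s["tcp_pos"],s["force"],s["width"]); x,y,z=s["tcp_pos"]
w=(x,y,z+70); im=env.camera("side")[:,:,::-1].copy()
u,v=proj("side",(x,y,z-37)).astype(int);print(u,v,proj("side",(598.5,-276.3,30)))
cv2.imwrite("pics/s4.png",cv2.resize(im[v-90:v+60,u-75:u+75],(600,600)))
E
```

```text
[ 597.4097849  -275.16158723  115.88505693] [ 0.55050645  0.25635384 -0.51478831] 31.182976982338396
327 186 [327.  200.1]
```

View pics/s4.png

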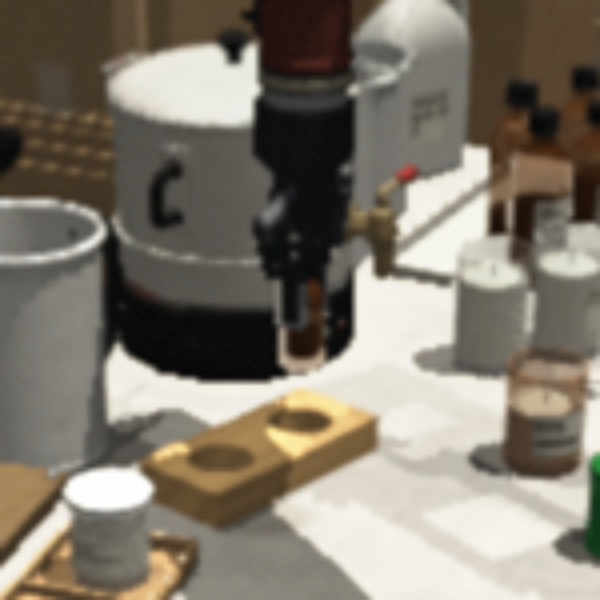

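The bottle hangs upright, foot at crop (303,360), above the far well at (300,420). I'll lower it 72.5 mm and release.

>>> play_rows([
  [[1,1,10,0,0,0,0.2],[1,1,25,0,0,0,0.2],[1,1,40,0,0,0,0.2],[1,1,52,0,0,0,0.2],[1,1,61,0,0,0,0.2],[1,1,67,0,0,0,0.2],[1,1,71,0,0,0,0.2],[1,1,72.5,0,0,0,0.2],[1,1,72.5,0,0,0,0.2],[1,1,72.5,0,0,0,0.2]],
])

```text
time: 10.77
tcp_pos: [599.8, -277.7, 44.3]
orientation: [0.0, 1.0, -0.0, 0.001]
force: [-0.3, 0.8, -1.0]
width: 30.8
finger_force: 39.8
```

>>> play_rows([
  [[0,0,0,0,0,0,0.45],[0,0,0,0,0,0,0.65],[0,0,0,0,0,0,0.8],[0,0,0,0,0,0,0.8],[0,0,-10,0,0,0,0.8],[0,0,-30,0,0,0,0.8],[0,0,-60,0,0,0,0.8],[0,0,-95,0,0,0,0.8],[0,0,-130,0,0,0,0.8],[0,0,-150,0,0,0,0.8],[0,0,-150,0,0,0,0.8]],
])

```text
time: 11.68
tcp_pos: [603.2, -279.6, 202.9]
orientation: [0.004, 1.0, -0.0, 0.006]
force: [0.9, -0.6, 1.3]
width: 68.1
finger_force: 0.0
```

>>> play_rows([
  [[-177,-638,23,0,0,0,1],[-177,-638,23,0,0,0,1],[-177,-638,23,0,0,0,1],[-177,-638,23,0,0,0,1],[-177,-638,23,0,0,0,1],[-177,-638,23,0,0,0,1],[-177,-638,23,0,0,0,1],[-177,-638,23,0,0,0,1],[-177,-638,23,0,0,0,1],[-177,-638,23,0,0,0,1],[-177,-638,23,0,0,0,1],[-177,-638,23,0,0,0,1],[-177,-638,23,0,0,0,1],[-177,-638,23,0,0,0,1],[-177,-638,23,0,0,0,1],[-177,-638,23,0,0,0,1],[-177,-638,23,0,0,0,1],[-177,-638,23,0,0,0,1],[-177,-638,23,0,0,0,1],[-177,-638,23,0,0,0,1]],
])

```text
time: 13.35
tcp_pos: [422.6, 359.6, 170.6]
orientation: [0.0, 1.0, -0.001, -0.0]
force: [-0.0, -0.6, 0.7]
width: 85.1
finger_force: 0.0
```

```bash
python3 - <<'E'
from h import *
s=env.state();print(s["tcp_pos"],s["orientation"],s["force"],s["joint_pos"]); print(proj("side",s["tcp_pos"]))
a=cv2.resize(env.camera("side")[180:380,180:380,::-1],(400,400));b=cv2.resize(env.camera("side")[100:250,270:420,::-1],(400,400))
cv2.imwrite("pics/s5.png",np.hstack([a,b]))
E
```

```text
[422.63375539 359.55681303 170.56732996] [ 4.14169631e-04  9.99999631e-01 -7.26518519e-04 -1.94939894e-04] [-0.03415216 -0.61247026  0.74684545] [ 5.78707553e-01  1.29913421e-01  1.83328516e+00 -5.18941270e-04
  1.17917392e+00  2.15115518e+00]
[269.2 277.3]
```

View pics/s5.png

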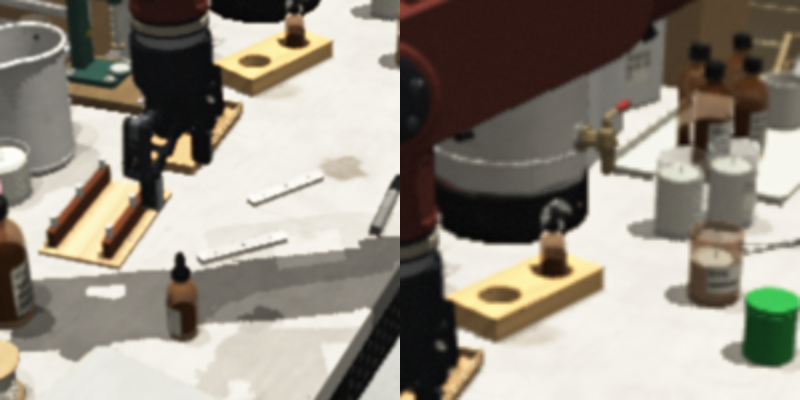

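Bottle R stands upright in the far well (right half, (553,240)). The gripper is above bottle L, so I'll descend and grip.

>>> play_rows([
  [[0,0,20,0,0,0,1],[0,0,45,0,0,0,1],[0,0,70,0,0,0,1],[0,0,95,0,0,0,1],[0,0,115,0,0,0,1],[0,0,128,0,0,0,1],[0,0,134,0,0,0,1],[0,0,134,0,0,0,1],[0,0,134,0,0,0,0.7],[0,0,134,0,0,0,0.5],[0,0,134,0,0,0,0.3],[0,0,134,0,0,0,0.2],[0,0,134,0,0,0,0.2],[0,0,134,0,0,0,0.2],[0,0,134,0,0,0,0.2],[0,0,134,0,0,0,0.2],[0,0,134,0,0,0,0.2]],
])

```text
time: 14.87
tcp_pos: [423.4, 361.6, 38.1]
orientation: [-0.001, 1.0, -0.0, 0.001]
force: [-1.1, 0.1, 5.8]
width: 30.9
finger_force: 39.4
```

>>> play_rows([
  [[0,0,-8,0,0,0,0.2],[0,0,-25,0,0,0,0.2],[0,2,-45,0,0,0,0.2],[2,8,-65,0,0,0,0.2],[6,20,-80,0,0,0,0.2],[12,38,-90,0,0,0,0.2],[20,60,-95,0,0,0,0.2],[29,84,-95,0,0,0,0.2],[39,110,-95,0,0,0,0.2],[49,136,-95,0,0,0,0.2],[59,162,-95,0,0,0,0.2],[69,188,-95,0,0,0,0.2],[79,214,-95,0,0,0,0.2],[89,240,-95,0,0,0,0.2],[99,266,-95,0,0,0,0.2],[108,290,-95,0,0,0,0.2],[114,308,-95,0,0,0,0.2],[118,318,-95,0,0,0,0.2],[119,321,-95,0,0,0,0.2],[119,321,-95,0,0,0,0.2]],
])

```text
time: 16.53
tcp_pos: [541.1, 39.5, 131.5]
orientation: [-0.0, 1.0, -0.001, -0.0]
force: [-0.3, 0.3, -0.7]
width: 30.9
finger_force: 39.5
```

>>> play_rows([
  [[3,8,0,0,0,0,0.2],[9,25,0,0,0,0,0.2],[18,48,0,0,0,0,0.2],[27,74,0,0,0,0,0.2],[37,100,0,0,0,0,0.2],[46,126,0,0,0,0,0.2],[56,152,0,0,0,0,0.2],[65,178,0,0,0,0,0.2],[73,202,0,0,0,0,0.2],[79,218,0,0,0,0,0.2],[82,227,0,0,0,0,0.2],[83,230,0,0,0,0,0.2],[83,230,0,0,0,0,0.2],[83,230,0,0,0,0,0.2],[83,230,0,0,0,0,0.2]],
])

```text
time: 17.78
tcp_pos: [623.9, -188.7, 131.5]
orientation: [-0.0, 1.0, 0.001, -0.0]
force: [-0.2, -0.1, -0.4]
width: 31.3
finger_force: 39.5
```

```bash
python3 - <<'E'
from h import *
s=env.state();print(s["tcp_pos"],s["force"],s["width"]); x,y,z=s["tcp_pos"]
u,v=proj("side",(x,y,z-38)).astype(int);print(u,v,proj("side",(624.2,-190.2,30)))
cv2.imwrite("pics/s6.png",cv2.resize(env.camera("side")[v-90:v+60,u-75:u+75,::-1],(600,600)))
E
```

```text
[ 623.88977695 -188.73616017  131.54673655] [-0.17159155 -0.12014056 -0.38141657] 31.303442028202447
306 190 [307.1 209.3]
```

View pics/s6.png

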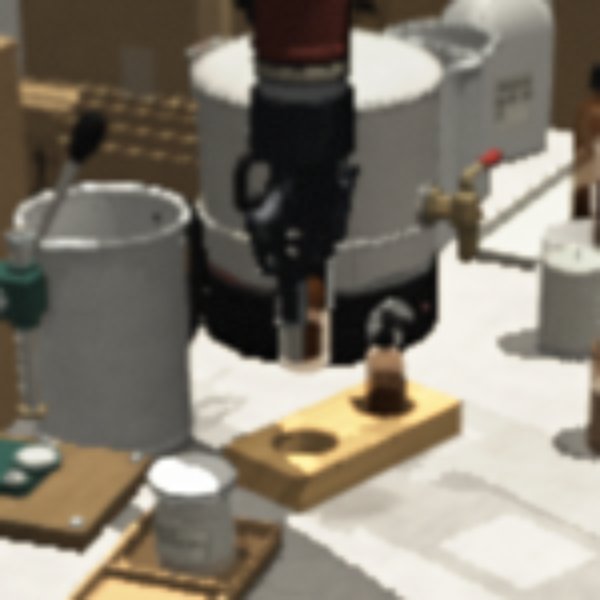

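The bottle is upright, foot at crop (305,360), above the empty well at (305,440). I'll lower it 87.5 mm, release and rise.

>>> play_rows([
  [[0,1,10,0,0,0,0.2],[0,1,27,0,0,0,0.2],[0,1,45,0,0,0,0.2],[0,1,60,0,0,0,0.2],[0,1,72,0,0,0,0.2],[0,1,80,0,0,0,0.2],[0,1,85,0,0,0,0.2],[0,1,87.5,0,0,0,0.2],[0,1,87.5,0,0,0,0.2],[0,1,87.5,0,0,0,0.2]],
])

```text
time: 18.67
tcp_pos: [625.1, -191.7, 45.1]
orientation: [0.0, 1.0, -0.0, 0.001]
force: [0.5, -0.7, -0.4]
width: 31.0
finger_force: 39.5
```

>>> play_rows([
  [[0,0,0,0,0,0,0.45],[0,0,0,0,0,0,0.65],[0,0,0,0,0,0,0.8],[0,0,0,0,0,0,0.8],[0,0,-10,0,0,0,0.8],[0,0,-30,0,0,0,0.8],[0,0,-60,0,0,0,0.8],[0,0,-95,0,0,0,0.8],[0,0,-130,0,0,0,0.8],[0,0,-156,0,0,0,0.8],[0,0,-156,0,0,0,0.8]],
])

```text
time: 19.58
tcp_pos: [628.9, -193.2, 210.3]
orientation: [0.003, 1.0, -0.0, 0.007]
force: [1.5, -0.8, 1.0]
width: 68.0
finger_force: 0.0
```

>>> play_rows([
  [[-180,-261.5,120,0,0,-60.5,0.45],[-180,-261.5,120,0,0,-60.5,0.45],[-180,-261.5,120,0,0,-60.5,0.45],[-180,-261.5,120,0,0,-60.5,0.45],[-180,-261.5,120,0,0,-60.5,0.45],[-180,-261.5,120,0,0,-60.5,0.45],[-180,-261.5,120,0,0,-60.5,0.45],[-180,-261.5,120,0,0,-60.5,0.45],[-180,-261.5,120,0,0,-60.5,0.45],[-180,-261.5,120,0,0,-60.5,0.45],[-180,-261.5,120,0,0,-60.5,0.45],[-180,-261.5,120,0,0,-60.5,0.45],[-180,-261.5,120,0,0,-60.5,0.45],[-180,-261.5,120,0,0,-60.5,0.45]],
], squeeze=50)

```text
time: 20.75
tcp_pos: [446.0, 69.4, 81.3]
orientation: [0.001, 0.864, 0.503, 0.001]
force: [0.3, -0.1, -0.3]
width: 38.3
finger_force: 0.0
```

```bash
python3 - <<'E'
from h import *
s=env.state();print(s["tcp_pos"],s["orientation"],s["force"],s["width"])
u,v=proj("side",(444,70.5,8)).astype(int);print(u,v)
a=cv2.resize(env.camera("side")[v-70:v+30,u-50:u+50,::-1],(400,400));b=cv2.resize(env.camera("side")[130:230,260:360,::-1],(400,400))
cv2.imwrite("pics/s7.png",np.hstack([a,b]))
E
```

```text
[446.01948194  69.36731998  81.26185821] [5.91221133e-04 8.64472859e-01 5.02678290e-01 9.28704710e-04] [ 0.28622103 -0.11677777 -0.28265185] 38.30893006533935
323 272
```

View pics/s7.png

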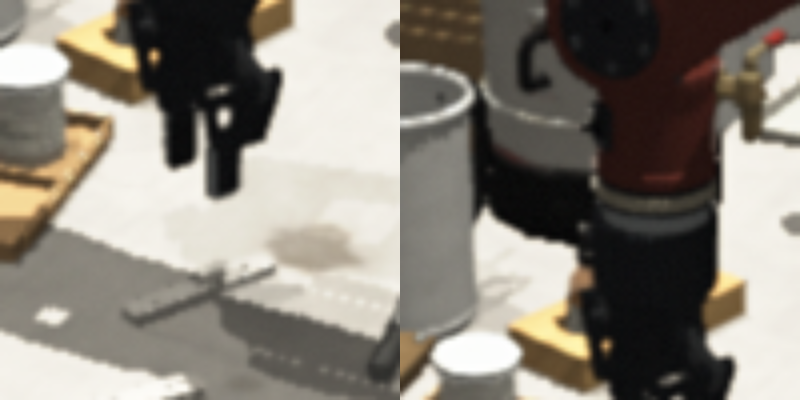

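The fingers straddle bar B; its middle is at crop (200,290), right below the tips. I'll descend to TCP z≈2 and pinch.

>>> play_rows([
  [[0,0,15,0,0,0,0.45],[0,0,35,0,0,0,0.45],[0,0,52,0,0,0,0.45],[0,0,64,0,0,0,0.45],[0,0,72,0,0,0,0.45],[0,0,76,0,0,0,0.45],[0,0,77.5,0,0,0,0.45],[0,0,77.5,0,0,0,0.45],[0,0,77.5,0,0,0,0.25],[0,0,77.5,0,0,0,0.1],[0,0,77.5,0,0,0,0.05],[0,0,77.5,0,0,0,0.05],[0,0,77.5,0,0,0,0.05],[0,0,77.5,0,0,0,0.05],[0,0,77.5,0,0,0,0.05]],
])

```text
time: 22.1
tcp_pos: [445.5, 70.3, 3.8]
orientation: [0.001, 0.864, 0.504, 0.001]
force: [-0.3, 0.6, 6.1]
width: 13.9
finger_force: 49.4
```

>>> play_rows([
  [[0,0,-8,0,0,0,0.05],[0,0,-25,0,0,0,0.05],[0,0,-45,0,0,0,0.05],[4,2,-65,0,0,1,0.05],[14,6,-78,0,0,4,0.05],[30,13,-80,0,0,8,0.05],[50,21,-80,0,0,13,0.05],[72,31,-80,0,0,19,0.05],[94,41,-80,0,0,25,0.05],[116,50,-80,0,0,31,0.05],[138,60,-80,0,0,37,0.05],[160,69,-80,0,0,43,0.05],[178,77,-80,0,0,48,0.05],[190,82,-80,0,0,51,0.05],[194,83.5,-80,0,0,51.6,0.05],[194,83.5,-80,0,0,51.6,0.05],[194,83.5,-80,0,0,51.6,0.05],[194,83.5,-80,0,0,51.6,0.05]],
])

```text
time: 23.6
tcp_pos: [611.4, 197.3, 82.4]
orientation: [0.0, 0.997, 0.078, -0.001]
force: [-0.4, -0.3, 0.4]
width: 13.7
finger_force: 48.8
```

```bash
python3 - <<'E'
from h import *
s=env.state();print(s["tcp_pos"],s["orientation"],s["force"],s["width"])
u,v=proj("side",(607,230,40)).astype(int)
a=cv2.resize(env.camera("side")[v-70:v+40,u-55:u+55,::-1],(600,600))
cv2.imwrite("pics/s8.png",a)
E
```

```text
[611.42099535 197.31203246  82.42545276] [ 1.82003109e-04  9.96973918e-01  7.77319492e-02 -8.47417499e-04] [-0.42037498 -0.34996519  0.36697813] 13.731415514181274
```

View pics/s8.png

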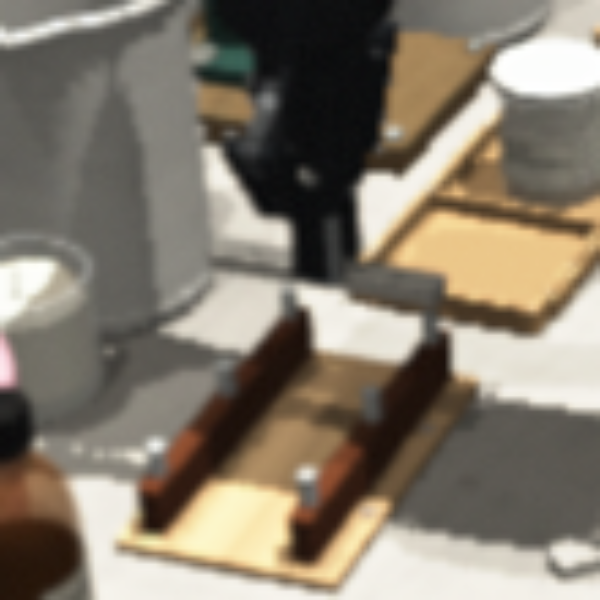

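The bar is held level; its right end is at crop (440,285), over the right end of the near rail. It lines up with the right gap, so I'll lower it 44.5 mm and release.

>>> play_rows([
  [[0,0,10,0,0,0,0.05],[0,0,22,0,0,0,0.05],[0,0,32,0,0,0,0.05],[0,0,39,0,0,0,0.05],[0,0,43,0,0,0,0.05],[0,0,44.5,0,0,0,0.05],[0,0,44.5,0,0,0,0.05],[0,0,44.5,0,0,0,0.05],[0,0,44.5,0,0,0,0.25],[0,0,44.5,0,0,0,0.35],[0,0,44.5,0,0,0,0.35],[0,0,38,0,0,0,0.35],[0,0,20,0,0,0,0.35],[0,0,-5,0,0,0,0.35],[0,0,-30,0,0,0,0.35],[0,0,-40,0,0,0,0.35],[0,0,-40,0,0,0,0.35],[0,0,-40,0,0,0,0.35]],
])

```text
time: 25.15
tcp_pos: [613.0, 198.0, 123.4]
orientation: [-0.0, 0.997, 0.077, 0.001]
force: [0.3, -0.3, 0.5]
width: 29.7
finger_force: 0.0
```

>>> play_rows([
  [[-20,-4,2,0,0,-5,0.45],[-174,-35.5,62.5,0,0,-41.3,0.45],[-174,-35.5,62.5,0,0,-41.3,0.45],[-174,-35.5,62.5,0,0,-41.3,0.45],[-174,-35.5,62.5,0,0,-41.3,0.45],[-174,-35.5,62.5,0,0,-41.3,0.45],[-174,-35.5,62.5,0,0,-41.3,0.45],[-174,-35.5,62.5,0,0,-41.3,0.45],[-174,-35.5,62.5,0,0,-41.3,0.45],[-174,-35.5,62.5,0,0,-41.3,0.45],[-174,-35.5,62.5,0,0,-41.3,0.45]],
])

```text
time: 26.07
tcp_pos: [437.4, 206.4, 61.2]
orientation: [0.0, 0.906, 0.423, 0.001]
force: [1.0, 0.4, -0.1]
width: 38.7
finger_force: 0.0
```

```bash
python3 - <<'E'
from h import *
s=env.state();print(s["tcp_pos"],s["orientation"],s["force"],s["width"])
u,v=proj("side",(434.7,206.4,8)).astype(int);print(u,v)
im=env.camera("side")[:,:,::-1]
a=cv2.resize(im[v-70:v+30,u-50:u+50],(400,400));u,v=proj("side",(607,230,40)).astype(int)
b=cv2.resize(im[v-50:v+50,u-50:u+50],(400,400))
cv2.imwrite("pics/s9.png",np.hstack([a,b]))
E
```

```text
[437.36339542 206.42451498  61.23942406] [1.82057106e-04 9.05991573e-01 4.23293829e-01 1.25337321e-03] [ 1.01834893  0.38228324 -0.08547751] 38.726068927145526
301 301
```

View pics/s9.png

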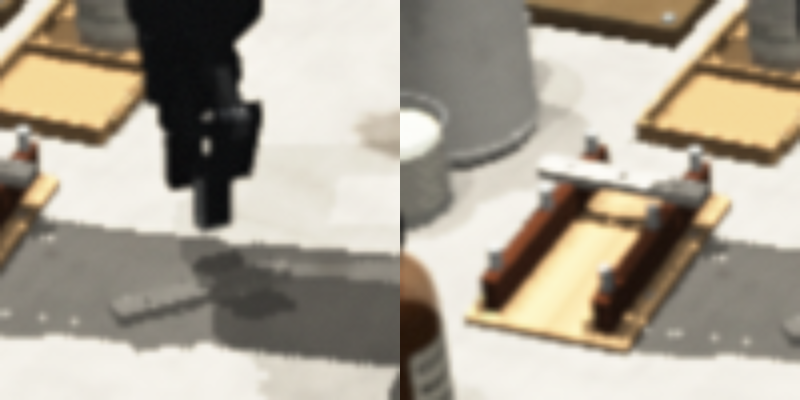

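Bar B lies across both rails in the right gap (right half, ends at (540,168) and (705,185)), and the fingers straddle bar A. That was the fourteenth picture, so from here I go by numbers. I'll descend and pinch.

>>> play_rows([
  [[0,0,12,0,0,0,0.45],[0,0,28,0,0,0,0.45],[0,0,42,0,0,0,0.45],[0,0,51,0,0,0,0.45],[0,0,56,0,0,0,0.45],[0,0,57.5,0,0,0,0.45],[0,0,57.5,0,0,0,0.45],[0,0,57.5,0,0,0,0.25],[0,0,57.5,0,0,0,0.1],[0,0,57.5,0,0,0,0.05],[0,0,57.5,0,0,0,0.05],[0,0,57.5,0,0,0,0.05],[0,0,57.5,0,0,0,0.05],[0,0,57.5,0,0,0,0.05]],
])

```text
time: 27.28
tcp_pos: [436.3, 206.5, 3.8]
orientation: [0.0, 0.906, 0.424, 0.001]
force: [0.0, -0.2, 6.1]
width: 13.8
finger_force: 49.5
```

>>> play_rows([
  [[0,0,-8,0,0,0,0.05],[0,0,-25,0,0,0,0.05],[0,0,-45,0,0,0,0.05],[3,2,-65,0,0,1,0.05],[12,7,-78,0,0,3,0.05],[26,16,-80,0,0,7,0.05],[44,27,-80,0,0,12,0.05],[62,38,-80,0,0,17,0.05],[80,49,-80,0,0,22,0.05],[98,60,-80,0,0,27,0.05],[116,70,-80,0,0,32,0.05],[132,80,-80,0,0,36,0.05],[144,88,-80,0,0,39,0.05],[150,91,-80,0,0,41,0.05],[151,92,-80,0,0,41.3,0.05],[151,92,-80,0,0,41.3,0.05],[151,92,-80,0,0,41.3,0.05],[151,92,-80,0,0,41.3,0.05]],
])

```text
time: 28.78
tcp_pos: [601.5, 263.0, 82.5]
orientation: [0.0, 0.997, 0.078, -0.001]
force: [-0.0, -1.0, -0.5]
width: 14.2
finger_force: 48.8
```

>>> play_rows([
  [[0,0,10,0,0,0,0.05],[0,0,22,0,0,0,0.05],[0,0,32,0,0,0,0.05],[0,0,39,0,0,0,0.05],[0,0,43,0,0,0,0.05],[0,0,44.5,0,0,0,0.05],[0,0,44.5,0,0,0,0.05],[0,0,44.5,0,0,0,0.05],[0,0,44.5,0,0,0,0.25],[0,0,44.5,0,0,0,0.35],[0,0,44.5,0,0,0,0.35],[0,0,38,0,0,0,0.35],[0,0,20,0,0,0,0.35],[0,0,-5,0,0,0,0.35],[0,0,-30,0,0,0,0.35],[0,0,-60,0,0,0,0.35],[0,0,-90,0,0,0,0.35],[0,0,-100,0,0,0,0.35],[0,0,-100,0,0,0,0.35]],
])

```text
time: 30.37
tcp_pos: [605.5, 264.2, 188.1]
orientation: [-0.001, 0.997, 0.078, 0.005]
force: [0.5, -0.0, 1.2]
width: 29.9
finger_force: 0.0
```

>>> play_rows([
  [[-20,0,0,0,0,0,0.35],[-200,30,0,0,0,0,0.35],[-200,30,0,0,0,0,0.35],[-200,30,0,0,0,0,0.35],[-200,30,0,0,0,0,0.35],[-200,30,0,0,0,0,0.35],[-200,30,0,0,0,0,0.35],[-200,30,0,0,0,0,0.35],[-200,30,0,0,0,0,0.35]],
])

```text
time: 31.12
tcp_pos: [410.3, 202.8, 182.4]
orientation: [-0.0, 0.997, 0.077, 0.0]
force: [0.1, 0.5, 0.0]
width: 30.0
finger_force: 0.0
```

```bash
python3 - <<'E'
from h import *
s=env.state();print(s["tcp_pos"],s["force"],s["width"])
im=env.camera("top")[:,:,::-1];f=im.astype(float)
def blob(name,win,m,z):
    n,l,st,c=cv2.connectedComponentsWithStats(m[win[1]:win[3],win[0]:win[2]].astype(np.uint8))
    for i in np.argsort(-st[1:,4])[:2]+1:
        v,u=np.nonzero(l==i)
        if len(u)<15: continue
        X=np.array([onz("top",a+win[0],b+win[1],z) for a,b in zip(u,v)],np.float32)
        (cx,cy),sz,_=cv2.minAreaRect(X);V=np.linalg.svd(X-X.mean(0),full_matrices=False)[2][0]
        print(name,len(u),(round(cx),round(cy)),np.round(sz),V.round(2))
br=f[:,:,0]/(f[:,:,2]+1)
blob("bars",(200,150,272,208),(br>.93)&(f.sum(2)>250),42)
blob("lid",(280,145,358,198),(br>.93)&(f.sum(2)>350),73)
blob("bottles",(368,148,446,202),f.max(2)<95,75)
print("expect lid(634,-38) gaps (602,263),(612,198); bottles (624,-190),(598,-276)")
E
```

```text
[410.33922019 202.82949063 182.35819376] [0.14216743 0.52730368 0.02165601] 29.97111281529191
bars 289 (623, 222) [135.  62.] [-0.92 -0.4 ]
bars 200 (614, 264) [94. 28.] [-0.98 -0.19]
lid 414 (632, -37) [57. 57.] [-0.6 -0.8]
lid 178 (619, -81) [ 31. 122.] [-1.    0.07]
bottles 187 (592, -269) [39. 47.] [-1.   -0.08]
bottles 179 (620, -186) [41. 39.] [ 0.55 -0.84]
expect lid(634,-38) gaps (602,263),(612,198); bottles (624,-190),(598,-276)
```

```bash
python3 - <<'E'
from h import *
im=env.camera("top")[:,:,::-1].astype(float)
br=im[:,:,0]/(im[:,:,2]+1)
v,u=np.nonzero(((br>.93)&(im.sum(2)>250))[145:210,195:275]);X=np.array([onz("top",a+195,b+145,42) for a,b in zip(u,v)])-[607.3,230.9]
R=np.array([[.988,.154],[-.154,.988]]);Q=X@R.T
for lo,hi in((7,59),(-59,-7)):
    print([(x,round(np.median(q),1),len(q),round(np.ptp(q))) for x in range(-66,67,12) if len(q:=Q[(abs(Q[:,0]-x)<6)&(Q[:,1]>lo)&(Q[:,1]<hi),1])])
E
```

```text
[(-66, np.float64(46.7), 17, 51), (-54, np.float64(30.8), 12, 45), (-42, np.float64(33.0), 11, 16), (-30, np.float64(33.2), 13, 15), (-18, np.float64(31.6), 24, 17), (-6, np.float64(33.1), 24, 15), (6, np.float64(32.1), 26, 15), (18, np.float64(31.5), 28, 16), (30, np.float64(30.3), 28, 17), (42, np.float64(32.8), 35, 43), (54, np.float64(30.3), 42, 51), (66, np.float64(29.5), 34, 51)]
[(-66, np.float64(-38.7), 26, 50), (-54, np.float64(-34.8), 16, 32), (-42, np.float64(-32.4), 14, 14), (-30, np.float64(-34.3), 16, 15), (-18, np.float64(-35.6), 19, 14), (-6, np.float64(-34.1), 22, 13), (6, np.float64(-33.2), 22, 12), (18, np.float64(-34.9), 28, 15), (30, np.float64(-33.9), 28, 16), (42, np.float64(-34.4), 36, 51), (54, np.float64(-32.6), 44, 51), (66, np.float64(-39.7), 43, 50)]
```

Both bars run straight along the middles of their gaps (y≈+32 and −34 mm), 15 mm wide and spanning both rails. The candle and bottles are in place, so I'm handing in.

```bash
python3 -c "
from station import env
print(env.close_job())"
```

```text
the job is handed in; nothing more can be done
None
```

The job is handed in at about 31 s: camera checks put both dye bottles in their wells, both bars across the rails (one per gap) and the lidded candle in a tray pocket; the open candle and oil bottle were never touched, and no verdict came back.

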